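# Put the solder spool away and shut the drawer

## Task

Put away the solder spool that stands on the brown board: stand it upright inside the open drawer of the small wooden chest and let go of it, then push the drawer fully shut. Leave the round tin and the wax block where they stand.

Things in the scene. Friction and masses are not known exactly. Their poses are not given: they have to be found in the camera images.
- solder_spool: Small white spool of solder wire with a flange at each end, 46 mm across and 32 mm high, standing upright on the board on one flat end; about 0.15 kg. Solid for grasping: a straight round of 46 mm over its whole height. Origin: centre of its underside, z up along its axis. One of the spool and the tin stands at the front of the board, the other farther back beside the black power adapter; which is where varies.
- round_tin: Bystander: flat black round tin, 62 mm across and 26 mm high, loose. Origin: centre of its underside.
- wax_block: Bystander: block of blue carving wax, 38 x 52 x 26 mm (x, y, z), loose, near the front edge of the board, to the left. Origin: centre of its underside.
- chest: Low wooden chest with one drawer, fixed to the board, 145 mm deep (x), 160 mm wide (y), 78 mm high. Origin: centre of its underside; its front faces its own -x, towards the robot's side; it stands a little turned. Its roof covers the rear of the drawer: in drawer_floor's frame the roof's front edge is at x = drawer opening - 56 mm, its underside 44 mm above the inner floor.
- chest_drawer0 (a joint): How far the chest's drawer is drawn out along the chest's own -x, in m: 0 is fully shut, stop at 0.0896. It starts drawn out 0.078 to 0.088 and slides freely with light friction (about 1 N plus 4 N per m/s) and stays where it is left.
- drawer_floor (a point): Centre of the drawer's inner floor, 22 mm above the board; moves with the drawer; axes as the chest's (x towards its back, z up). Inside: 100 mm long (x -50 to +50 mm), 118 mm wide (y -59 to +59 mm); side walls 6 mm thick, 34 mm high above the inner floor; front panel 44 mm high. At the start it is open to above from x = -50 mm to +22 mm or more.
- chest_drawer0_handle (a point): Point within the head of the round brass knob in the middle of the drawer's front, 43 mm above the board, 35 mm out from the front panel; it moves with the drawer. The head is 28 mm across and its flat outer end, where one can push, lies 8 mm farther out along the chest's -x.
There are look-alikes about, which are no part of the job. Leave any pink look-alike of the solder_spool alone.

How it is judged:
On the way:
1. the spool stands inside the drawn-out drawer and has been let go (x of solder_spool in the frame of drawer_floor between -0.045 and 0.045 m and y of solder_spool in the frame of drawer_floor between -0.05 and 0.05 m and z of solder_spool in the frame of drawer_floor between -0.005 and 0.012 m and angle between the z axis of solder_spool and the z axis of drawer_floor, either way round below 0.2 rad and value of joint chest_drawer0 above 0.02 m and contact force between the fingers and solder_spool below 0.1 N), for 0.2 s.
At the end, for the whole second after the job is handed in: The drawer is shut to within 8 mm; the spool is inside it at rest, standing upright on the drawer's floor (within 0.2 rad); the round tin and the wax block are within 20 mm of where they stood (value of joint chest_drawer0 below 0.008 m and x of solder_spool in the frame of drawer_floor between -0.045 and 0.045 m and y of solder_spool in the frame of drawer_floor between -0.05 and 0.05 m and z of solder_spool in the frame of drawer_floor between -0.005 and 0.012 m and angle between the z axis of solder_spool and the z axis of drawer_floor, either way round below 0.2 rad and linear speed of solder_spool below 0.02 m/s and distance of each of round_tin, wax_block from where it was at the start of the episode below 0.02 m); the robot touches nothing.
It fails at once if the round tin or the wax block is shifted by more than 20 mm (distance of any of round_tin, wax_block from where it was at the start of the episode above 0.02 m).
It also fails if it takes over 43 s, if anything falls off the work surface, if the arm or the gripper's body presses on something with over 40 N, if the wrist force passes 120 N, or if a joint passes its speed limit or range.

## Robot

A 6-joint arm with a two-finger parallel gripper is mounted at the origin on a cart in front of the work surface, level with it; the furniture and walls round the work are solid. World frame = base frame: x ahead of the robot, y to its left, z up, the work surface at z = 0. Lengths are in m, angles in rad, forces in N, time in s.
With the tool pointing down it reaches from about 0.425 to 0.925 m from the base axis. Payload 12.5 kg.
Tool frame: the origin (TCP) lies on the centre line of the jaws, within the pads' length; the fingertips stand 25 mm ahead of it and the grasp point (between the pads) lies 6 mm ahead of it (ctrl.tips_ahead is the distance from the TCP to the fingertips, in m); z points along the fingers, y is the direction in which the jaws open and shut (so a half turn about z gives the same grasp; the last joint's range is limited). The gripper opens to 85 mm and grips with 20 to 120 N. Pads are 22 mm wide; open, the fingers measure 114 mm over their backs; the gripper's body (76 mm by 85 mm) begins 54 mm behind the grasp point. The pads swing forward as they close: fully open they stand 13 mm farther back than shut.
Start: joints at [-1.261, 0.491, 1.559, -0, 1.092, -0.106], TCP at [0.252, -0.572, 0.256] pointing down, gripper open.
Joint ranges: [-3.1, 3.1], [-0.84, 2.19], [0.05, 2.79], [-1.13, 4.28], [0.06, 2.93], [-2.69, 2.69]. Speed limits (rad/s): [2.22, 2.22, 2.79, 3.14, 3.14, 3.14].

## Interface

Orientations are given as a unit quaternion [w, x, y, z].
In Python, from plant import ctrl gives the robot as it stands.
- The arm moves only by the shell command python3 -m inch 'ROWS' [FORCE]. ROWS is JSON, a list that holds one entry, the list of rows, each a list of 5 numbers: the opening in per cent of the stroke, from 0 (shut) to 100 (fully open), then the shift along the tool's x, y, z in m, then the turn about the tool's z in rad. In form: [[[claw, dx, dy, dz, twist], ...]]. A call has 1 to 12 rows; each row is the pose to reach, as a shift and turn from the pose commanded when the call began, along the tool's axes at that moment; what a row does not reach only later rows make up. A row lasts 1/12 s, in which the tool goes at most 41.7 mm and 7.16 degrees, less where a joint would pass 70% of its speed; a pose out of reach is approached as far as the arm can. A call with a gripper value outside its range is refused whole. The fingers move at their own pace and stop on an object; FORCE is the grip in N (left out, the last holds). Time passes only in rows, so rows that repeat a pose let the fingers close. It gives the time, the measured TCP pose, the force and the opening at its end, in the units of the state.
- ctrl.get_obs(): the state, without advancing time (a new reading comes with each control period).
- ctrl.read_camera(name): name is "scene" or "top" or "wrist"; returns a dict with "pixels" (420x560x3 uint8, blue, green, red), "range_z" (420x560 float32, m along the optical axis (not along the pixel's ray), 0 where there is no reading), "camera_matrix" (3x3 intrinsics, pixels), "xyz" and "rotation" of the camera in the world; the wrist camera has in their place "mount" (4x4, takes a point from camera to tool coordinates, whose origin is the TCP and whose axes are the flange's). Camera axes: x right, y up, looking along -z (the intrinsics and any distortion apply to the point x, -y, -z); pixel columns grow to the right and rows downward; lengths in m; the calibration is good to about 2 mm. The wrist camera is an equidistant fisheye: a pixel r from the principal point sees the ray r / f radians off the axis. A picture is of the moment at which its call begins: read the wrist's pose just before it.
- ctrl.close_job(): hands the job in, once; it reports no verdict.
The state is a dict: "time_s": time; "q": joint angles; "qd": joint speeds; "effort": joint torques, N m; "ee_pos": TCP position; "tool_rot": TCP orientation; "contact_force": force on the tool from outside, world axes, zero at the start; "wrist_torque": the same for the moment, N m; "opening": finger opening in m.
Only numpy, scipy, OpenCV 4.12 (cv2) and the standard library are available. Lean on these libraries where they do the work, as an engineer would, in place of code of your own. Each camera call takes 0.05 s, during which the arm holds its last target.

## Working session

There is one attempt and no reset: what is moved stays moved. The work goes in short steps, Python scripts to look and compute and a shell command to move; the robot and the scene stay as the last step left them, time stands still between calls to the robot, and variables do not carry over. Pictures are saved under pics/ and viewed, and the job is handed in when it is done.

```bash
ls; mkdir -p pics; python3 - <<'E'
from plant import ctrl
import cv2,numpy as np
o=ctrl.get_obs();print(o)
for n in ("scene","top"):
    c=ctrl.read_camera(n);cv2.imwrite(f"pics/{n}0.png",c["pixels"]);np.savez(f"{n}0.npz",**c);print(n,c["camera_matrix"],c["xyz"],c["rotation"],c.keys())
E
```

```text
pics
{'time_s': 0.0, 'q': array([-1.26057961e+00,  4.91576723e-01,  1.55945202e+00,  8.30805625e-06,
        1.09172151e+00, -1.05573686e-01]), 'qd': array([-0.00017451,  0.00080678,  0.00069314, -0.00193776,  0.00045479,
       -0.00240973]), 'effort': array([ 1.23600395e-03, -6.18439293e+01, -2.61593181e+01, -5.88346097e-05,
        4.07917018e-03, -6.60655292e-05]), 'ee_pos': array([ 0.25242087, -0.57153773,  0.25571618]), 'tool_rot': array([-5.76147262e-04,  9.78467746e-01,  2.06398972e-01, -5.54542217e-05]), 'contact_force': array([-0.59838589,  0.4450709 ,  0.21917607]), 'wrist_torque': array([-0.01839089, -0.0392492 , -0.02613036]), 'opening': 0.08539241287320108}
scene [[535.15098154   0.         275.37765442]
 [  0.         535.15098154 211.12565046]
 [  0.           0.           1.        ]] [-0.23155508  0.58170945  0.50375628] [-0.32415219 -0.22525391  0.50574844  0.76707532] dict_keys(['pixels', 'range_z', 'camera_matrix', 'xyz', 'rotation'])
top [[385.80210925   0.         279.64616621]
 [  0.         385.80210925 210.60345232]
 [  0.           0.           1.        ]] [ 0.39824965 -0.13712203  0.88229636] [-0.69757029 -0.05474167  0.05751457  0.71210331] dict_keys(['pixels', 'range_z', 'camera_matrix', 'xyz', 'rotation'])
```

View pics/top0.png

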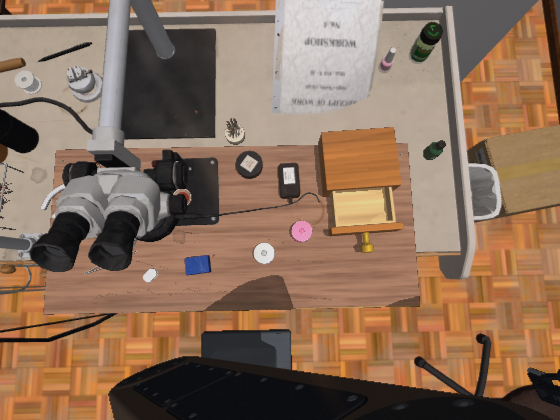

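View pics/scene0.png

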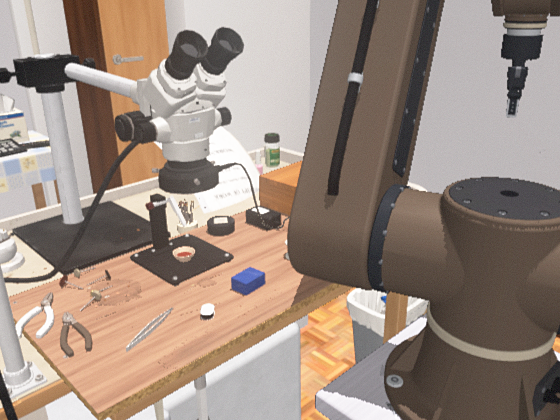

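Top view: the candidates are the white disc on the front of the board at (264,253), the pink look-alike (301,231), a white spool-like item off the board (27,82), a small white bit (150,275) and the black tin (249,163). By the description it should be the one at (264,253). The wax is at (197,265), the adapter at (289,180) and the knob at (367,243). I'll check with a close crop and measure.

```bash
cat > h.py <<'E'
import numpy as np,cv2
from scipy.spatial.transform import Rotation as R
def cloud(c):
    z=c["range_z"];K=c["camera_matrix"];v,u=np.mgrid[:z.shape[0],:z.shape[1]]
    p=np.stack([(u-K[0,2])/K[0,0]*z,-(v-K[1,2])/K[1,1]*z,-z],-1)
    q=c["rotation"];M=R.from_quat(np.r_[q[1:],q[0]]).as_matrix() if np.shape(q)==(4,) else np.asarray(q)
    return p@M.T+c["xyz"]
E
python3 - <<'E'
from h import *
c=dict(np.load("top0.npz"));P=cloud(c)
for n,(u,v) in dict(spool=(270,253),pink=(301,231),tin=(249,163),wax=(197,265),knob=(367,243),board=(240,290),floor=(360,210),front=(366,229),roof=(360,160),adapter=(289,180)).items(): print(n,P[v,u].round(4))
H=P[...,2]
def seg(n,u0,u1,v0,v1,lo,hi):
    m=np.zeros(H.shape,bool);m[v0:v1,u0:u1]=True;m&=(H>lo)&(H<hi)&(c["range_z"]>0)
    q=P[m];cc,r=cv2.minEnclosingCircle(q[:,:2].astype(np.float32));print(n,len(q),'circ',np.round(cc,4),round(r,4),'z',np.median(q[:,2]).round(4),'rect',cv2.minAreaRect(q[:,:2].astype(np.float32)))
seg('spool',248,282,238,268,.024,.05)
seg('pink',286,316,216,246,.024,.05)
seg('tin',230,268,145,183,.02,.04)
seg('wax',180,215,250,278,.02,.04)
seg('roof',310,405,120,195,.07,.09)
seg('frontrim',325,405,215,240,.06,.075)
seg('knob',355,378,232,252,.04,.065)
cv2.imwrite("pics/crop.png",cv2.resize(c["pixels"][110:300,180:420],None,fx=3.2,fy=3.1,interpolation=cv2.INTER_CUBIC))
E
```

```text
spool [ 0.4408 -0.1188  0.0315]
pink [ 0.4882 -0.1884  0.0282]
tin [ 0.6472 -0.074   0.0267]
wax [0.4182 0.0422 0.0255]
knob [ 0.4567 -0.3276  0.0546]
board [ 0.3613 -0.0498  0.0029]
floor [ 0.534  -0.3238  0.0206]
front [ 0.4856 -0.3245  0.0663]
roof [ 0.6338 -0.317   0.0792]
adapter [ 0.6043 -0.1645  0.0312]
spool 338 circ [ 0.4416 -0.1044] 0.0227 z 0.0326 rect ((0.44116052985191345, -0.10451223701238632), (0.041745759546756744, 0.04382697865366936), 89.1561050415039)
pink 335 circ [ 0.4894 -0.1888] 0.0231 z 0.0323 rect ((0.48907652497291565, -0.18825645744800568), (0.04434243589639664, 0.04306796193122864), 88.32698822021484)
tin 551 circ [ 0.6472 -0.0737] 0.0315 z 0.0261 rect ((0.6465978622436523, -0.07376834005117416), (0.06069226562976837, 0.05988128110766411), 1.0204342603683472)
wax 415 circ [0.4186 0.0433] 0.031 z 0.0265 rect ((0.41924840211868286, 0.04350903257727623), (0.03815577179193497, 0.052134424448013306), 6.866476058959961)
roof 4380 circ [ 0.6389 -0.3175] 0.1018 z 0.0787 rect ((0.6395686268806458, -0.3183932900428772), (0.13138315081596375, 0.16092152893543243), 3.175426483154297)
frontrim 518 circ [ 0.489  -0.3263] 0.0769 z 0.066 rect ((0.4907318353652954, -0.3262176215648651), (0.019676845520734787, 0.15335796773433685), 3.217362403869629)
knob 183 circ [ 0.46   -0.3216] 0.0283 z 0.0519 rect ((0.46016037464141846, -0.32281389832496643), (0.04493393003940582, 0.03641112148761749), 6.600566864013672)
```

View pics/crop.png

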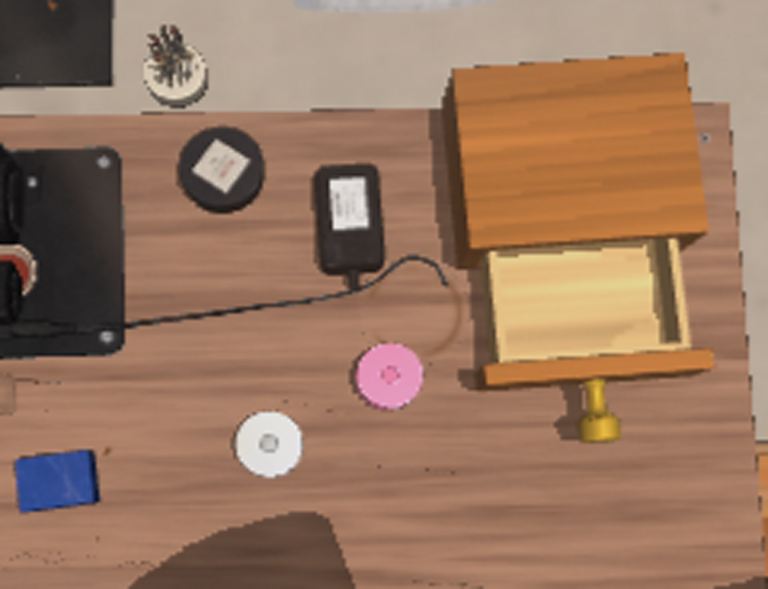

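Close crop: the white spool with its centre hole is at crop (268,443), the pink one at (390,375), the tin at (221,168) and the wax at (57,480). The spool is at about (0.4415,-0.1045). Next I'll measure the drawer in the chest's axes.

```bash
python3 - <<'E'
from h import *
c=dict(np.load("top0.npz"));P=cloud(c);H=P[...,2]
m=np.zeros(H.shape,bool);m[120:256,310:410]=True
# yaw from roof side / front edges
roof=P[m&(H>.072)&(H<.09)]
import itertools
rx=roof
r=cv2.minAreaRect(rx[:,:2].astype(np.float32));print(r)
for yaw in (np.deg2rad(3.2),):
    X=np.array([np.cos(yaw),np.sin(yaw)]);Y=np.array([-X[1],X[0]])
    def pr(n,q):
        a=q[:,:2]@X;b=q[:,:2]@Y;print(n,len(a),'x',np.percentile(a,[0,1,5,50,95,99,100]).round(4),'y',np.percentile(b,[0,1,5,50,95,99,100]).round(4),'z',np.median(q[:,2]).round(4))
    pr('roof',roof)
    pr('panel',P[m&(H>.061)&(H<.071)])
    pr('walls',P[m&(H>.05)&(H<.058)])
    pr('floor',P[m&(H>.017)&(H<.026)])
    k=m.copy();k[:232]=False
    pr('knob',P[k&(H>.035)&(H<.062)])
    # profile along mid of drawer
    b=P[...,:2]@Y;a=P[...,:2]@X
    mid=np.median(roof[:,:2]@Y)
    for off in (-.03,0,.03):
        s=m&(abs(b-mid-off)<.002);o=np.argsort(a[s]);print(off,[(round(float(x),3),round(float(z),3)) for x,z in zip(a[s][o],H[s][o]) if x<.59])
    yy=m&(abs(a-.53)<.002);o=np.argsort(b[yy]);print('cross',[(round(float(x),3),round(float(z),3)) for x,z in zip(b[yy][o],H[yy][o])])
E
```

```text
((0.6395686268806458, -0.3183932900428772), (0.13138315081596375, 0.16092152893543243), 3.175426483154297)
roof 4364 x [0.5551 0.5559 0.5607 0.6188 0.6787 0.6842 0.6865] y [-0.4341 -0.4319 -0.4256 -0.3529 -0.2806 -0.2743 -0.2731] z 0.0787
panel 583 x [0.4619 0.4622 0.4628 0.4703 0.573  0.6613 0.6721] y [-0.4298 -0.4282 -0.4217 -0.348  -0.274  -0.2735 -0.2732] z 0.0661
walls 488 x [0.4192 0.4204 0.4243 0.483  0.58   0.6717 0.6831] y [-0.4297 -0.422  -0.4172 -0.3494 -0.2738 -0.2736 -0.2733] z 0.0557
floor 1753 x [0.462  0.4845 0.4901 0.5258 0.562  0.5979 0.6856] y [-0.431  -0.4125 -0.408  -0.3544 -0.301  -0.2735 -0.2573] z 0.0226
knob 226 x [0.4192 0.4192 0.4203 0.4382 0.4624 0.4652 0.4691] y [-0.368  -0.3661 -0.363  -0.3499 -0.2893 -0.2765 -0.2761] z 0.0513
-0.03 [(0.412, 0.002), (0.412, 0.003), (0.414, 0.004), (0.417, 0.001), (0.419, 0.002), (0.419, -0.0), (0.421, 0.001), (0.421, 0.0), (0.423, 0.003), (0.423, 0.003), (0.426, 0.003), (0.428, 0.002), (0.428, 0.001), (0.43, 0.004), (0.43, 0.004), (0.432, 0.002), (0.433, 0.002), (0.435, 0.003), (0.435, 0.003), (0.437, 0.002), (0.437, 0.0
[... 9313 characters left out ...]
 0.058), (-0.289, 0.003), (-0.289, 0.022), (-0.289, 0.005), (-0.288, 0.055), (-0.288, 0.023), (-0.288, 0.039), (-0.288, 0.041), (-0.288, 0.058), (-0.287, 0.001), (-0.286, 0.001), (-0.284, 0.002), (-0.282, 0.001), (-0.28, 0.002), (-0.279, 0.003), (-0.277, 0.0), (-0.277, 0.005), (-0.275, -0.001), (-0.274, 0.006), (-0.272, 0.003), (-0.272, 0.005), (-0.27, 0.002), (-0.27, 0.002), (-0.268, 0.004), (-0.268, 0.003), (-0.266, 0.002), (-0.263, 0.001), (-0.261, 0.005), (-0.259, 0.002), (-0.256, 0.003), (-0.254, -0.0), (-0.254, 0.003), (-0.251, 0.005), (-0.251, 0.003), (-0.249, 0.001), (-0.249, 0.004), (-0.247, 0.003), (-0.247, 0.006), (-0.245, 0.001), (-0.244, 0.005), (-0.242, 0.004), (-0.242, 0.002)]
```

The drawer axes are yawed about +3.2°. The floor centre is at a≈0.534, b≈-0.353 (chest axes), and the knob's end is at a≈0.419. I'll work out the move to a hover above the spool.

```bash
cat >> h.py <<'E'
def plan(xyz,heading,o=None):
    from plant import ctrl
    o=o or ctrl.get_obs();q=o["tool_rot"];M=R.from_quat(np.r_[q[1:],q[0]]).as_matrix()
    h=np.arctan2(M[1,0],M[0,0]);d=M.T@(np.array(xyz)-o["ee_pos"])
    print('t',o["time_s"],'pos',o["ee_pos"].round(4),'head',round(h,4),'open',round(o["opening"],4),'F',o["contact_force"].round(1),'q',o["q"].round(2),'-> shift',d.round(4),'twist',round(h-heading,4),'tilt',M[2].round(3))
YAW=np.deg2rad(3.2)
def chest(a,b,z):
    return [a*np.cos(YAW)-b*np.sin(YAW),a*np.sin(YAW)+b*np.cos(YAW),z]
E
python3 - <<'E'
from h import *
from plant import ctrl
print(ctrl.tips_ahead)
plan([.4415,-.1045,.16],YAW)
E
```

```text
0.025
t 0.1 pos [ 0.2524 -0.5716  0.2558] head 0.4158 open 0.0855 F [-0.2  0.5 -0.6] q [-1.26  0.49  1.56 -0.    1.09 -0.11] -> shift [ 0.3616 -0.3508  0.0962] twist 0.36 tilt [ 0.    -0.001 -1.   ]
```

```bash
python3 -m inch '[[[100,0.03,-0.03,0,0.05],[100,0.06,-0.058,0,0.1],[100,0.09,-0.087,0.0,0.15],[100,0.12,-0.116,0.01,0.2],[100,0.15,-0.145,0.02,0.25],[100,0.18,-0.175,0.03,0.3],[100,0.21,-0.204,0.04,0.36],[100,0.24,-0.233,0.05,0.36],[100,0.27,-0.262,0.06,0.36],[100,0.30,-0.291,0.07,0.36],[100,0.33,-0.32,0.085,0.36],[100,0.361,-0.351,0.096,0.36]]]' 40
python3 -m inch '[[[100,0,0,0,0],[100,0,0,0,0]]]'
python3 - <<'E'
from h import *
from plant import ctrl
plan([.4415,-.1045,.028],YAW)
o=ctrl.get_obs();c=ctrl.read_camera("wrist");print(c["mount"],c["camera_matrix"])
cv2.imwrite("pics/w1.png",c["pixels"])
np.savez("w1.npz",**c,ee=o["ee_pos"],q=o["tool_rot"])
E
```

```text
time_s: 1.1
ee_pos: [0.4357, -0.1171, 0.1637]
tool_rot: [0.0, 1.0, 0.028, 0.0]
contact_force: [0.1, -0.2, -0.4]
opening: 0.0855
time_s: 1.27
ee_pos: [0.4357, -0.1171, 0.1638]
tool_rot: [-0.0, 1.0, 0.03, -0.001]
contact_force: [0.1, -0.6, 0.5]
opening: 0.0854
t 1.2667 pos [ 0.4357 -0.1171  0.1638] head 0.0601 open 0.0854 F [ 0.1 -0.6  0.5] q [-0.41  0.39  2.07 -0.    0.68  1.1 ] -> shift [ 0.0067 -0.0121  0.1358] twist 0.0043 tilt [-0.001 -0.001 -1.   ]
[[-8.04795463e-04  9.65033129e-01  2.62126709e-01  6.63787408e-02]
 [ 9.99999649e-01  7.15768098e-04  4.35114963e-04 -7.63197673e-04]
 [ 2.32278419e-04  2.62126967e-01 -9.65033367e-01 -1.17744895e-01]
 [ 0.00000000e+00  0.00000000e+00  0.00000000e+00  1.00000000e+00]] [[325.1922621    0.         278.60760736]
 [  0.         325.1922621  205.25986563]
 [  0.           0.           1.        ]]
```

View pics/w1.png

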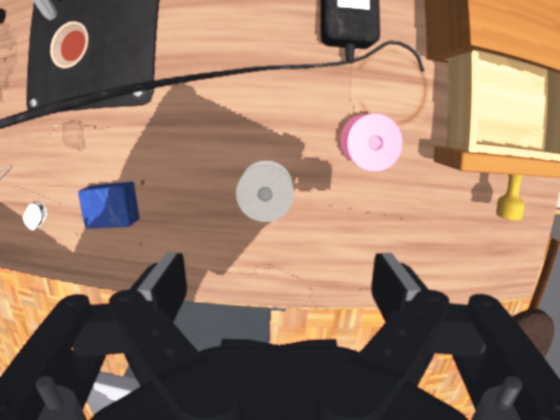

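The wrist view shows the white spool in shadow at (264,191), clear of the pink one (372,142). The jaws are in line with it. I'll cross-check the position with the fisheye.

```bash
cat >> h.py <<'E'
def fish(c,u,v,z,ee,q):
    K=c["camera_matrix"];dx=u-K[0,2];dy=v-K[1,2];r=np.hypot(dx,dy);t=r/K[0,0]
    ray=np.array([np.sin(t)*dx/r,-np.sin(t)*dy/r,-np.cos(t)])
    M=R.from_quat(np.r_[q[1:],q[0]]).as_matrix();m=c["mount"]
    o=M@m[:3,3]+ee;d=M@(m[:3,:3]@ray);return o+d*(z-o[2])/d[2]
E
python3 - <<'E'
from h import *
c=dict(np.load("w1.npz"))
g=c["pixels"][150:232,225:305].astype(int)
print(fish(c,264.5,193,.032,c["ee"],c["q"]))
# contour of spool: low saturation
hsv=cv2.cvtColor(c["pixels"],cv2.COLOR_BGR2HSV);m=(hsv[...,1]<40)&(hsv[...,2]>90);m[:150]=0;m[235:]=0;m[:,:225]=0;m[:,305:]=0
ys,xs=np.nonzero(m);print(xs.min(),xs.max(),ys.min(),ys.max())
p=[fish(c,u,v,.032,c["ee"],c["q"])[:2] for u,v in zip(xs,ys)]
print(cv2.minEnclosingCircle(np.array(p,np.float32)))
print('knob',fish(c,511,209,.043,c["ee"],c["q"]))
print('hole',fish(c,264.5,194,.032,c["ee"],c["q"]))
E
```

```text
[ 0.44338056 -0.10450968  0.032     ]
236 293 161 221
((0.4447849690914154, -0.10441470891237259), 0.024818366393446922)
knob [ 0.4462635  -0.33099642  0.043     ]
hole [ 0.44257166 -0.10454927  0.032     ]
```

```bash
python3 -m inch '[[[100,0.0077,-0.0121,0.01,0.004],[100,0.0077,-0.0121,0.04,0.004],[100,0.0077,-0.0121,0.07,0.004],[100,0.0077,-0.0121,0.095,0.004],[100,0.0077,-0.0121,0.115,0.004],[100,0.0077,-0.0121,0.128,0.004],[100,0.0077,-0.0121,0.135,0.004],[100,0.0077,-0.0121,0.135,0.004],[100,0.0077,-0.0121,0.135,0.004]]]'
python3 - <<'E'
from h import *
plan([.4425,-.1045,.029],YAW)
E
```

```text
time_s: 2.07
ee_pos: [0.4424, -0.1073, 0.0297]
tool_rot: [0.0, 1.0, 0.025, 0.0]
contact_force: [-0.0, 0.0, 0.5]
opening: 0.0855
t 2.0667 pos [ 0.4424 -0.1073  0.0297] head 0.0504 open 0.0855 F [-0.   0.   0.5] q [-0.38  0.65  2.15 -0.    0.33  1.14] -> shift [ 0.0002 -0.0028  0.0007] twist -0.0055 tilt [ 0.  0. -1.]
```

```bash
python3 -m inch '[[[100,0,-0.003,0.001,-0.005],[100,0,-0.003,0.001,-0.005],[45,0,-0.003,0.001,-0.005],[40,0,-0.003,0.001,-0.005],[40,0,-0.003,0.001,-0.005],[40,0,-0.003,0.001,-0.005],[40,0,-0.003,0.001,-0.005],[40,0,-0.003,0.001,-0.005],[40,0,-0.003,0.001,-0.005]]]' 35
python3 - <<'E'
from h import *
plan([.4425,-.1045,.14],YAW)
E
```

```text
time_s: 2.82
ee_pos: [0.4425, -0.1034, 0.0288]
tool_rot: [0.0, 1.0, 0.028, 0.0]
contact_force: [-0.5, 0.8, 8.0]
opening: 0.0447
t 2.8167 pos [ 0.4425 -0.1034  0.0288] head 0.0569 open 0.0447 F [-0.5  0.8  8. ] q [-0.38  0.66  2.16 -0.    0.33  1.14] -> shift [ 1.000e-04  1.100e-03 -1.112e-01] twist 0.0011 tilt [ 0.001  0.    -1.   ]
```

```bash
python3 -m inch '[[[40,0,0,-0.01,0],[40,0,0,-0.03,0],[40,0,0,-0.06,0],[40,0,0,-0.09,0],[40,0,0,-0.12,0],[40,0,0,-0.12,0],[40,0,0,-0.12,0]]]'
python3 - <<'E'
from h import *
from plant import ctrl
print(chest(.522,-.353,0))
plan(chest(.522,-.353,.15),YAW)
c=ctrl.read_camera("wrist");cv2.imwrite("pics/w2.png",c["pixels"])
E
```

```text
time_s: 3.4
ee_pos: [0.4426, -0.1035, 0.1495]
tool_rot: [0.001, 1.0, 0.028, 0.002]
contact_force: [1.9, 0.6, -1.7]
opening: 0.0449
[np.float64(0.5408910701655809), np.float64(-0.3233107641498078), 0]
t 3.4 pos [ 0.4426 -0.1035  0.1495] head 0.057 open 0.0449 F [ 1.9  0.6 -1.7] q [-0.38  0.41  2.08 -0.    0.64  1.14] -> shift [8.56e-02 2.25e-01 1.00e-04] twist 0.0011 tilt [ 0.003  0.001 -1.   ]
```

View pics/w2.png

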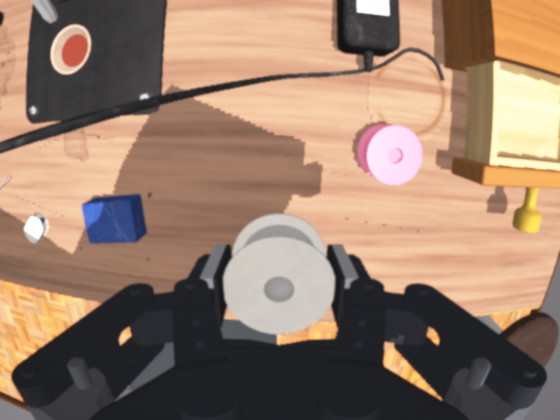

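The wrist view shows the spool held between the pads, centred at (279,280). Now I'll move it over the drawer.

```bash
python3 -m inch '[[[40,0.01,0.025,0,0],[40,0.019,0.05,0,0],[40,0.028,0.075,0,0],[40,0.038,0.1,0,0],[40,0.047,0.125,0,0],[40,0.057,0.15,0,0],[40,0.067,0.175,0,0],[40,0.076,0.2,0,0],[40,0.082,0.215,0,0],[40,0.0856,0.225,0,0],[40,0.0856,0.225,0,0],[40,0.0856,0.225,0,0]]]'
python3 - <<'E'
from h import *
from plant import ctrl
plan(chest(.522,-.353,.056),YAW)
o=ctrl.get_obs();c=ctrl.read_camera("wrist");cv2.imwrite("pics/w3.png",c["pixels"])
c2=ctrl.read_camera("top");cv2.imwrite("pics/t3.png",c2["pixels"])
E
```

```text
time_s: 4.45
ee_pos: [0.5399, -0.3226, 0.1469]
tool_rot: [-0.001, 1.0, 0.028, -0.001]
contact_force: [0.0, -0.3, -1.7]
opening: 0.045
t 4.45 pos [ 0.5399 -0.3226  0.1469] head 0.0565 open 0.045 F [ 0.  -0.3 -1.7] q [-0.64  0.62  1.65  0.    0.87  0.87] -> shift [0.0011 0.0009 0.0909] twist 0.0006 tilt [-0.002 -0.002 -1.   ]
```

View pics/w3.png

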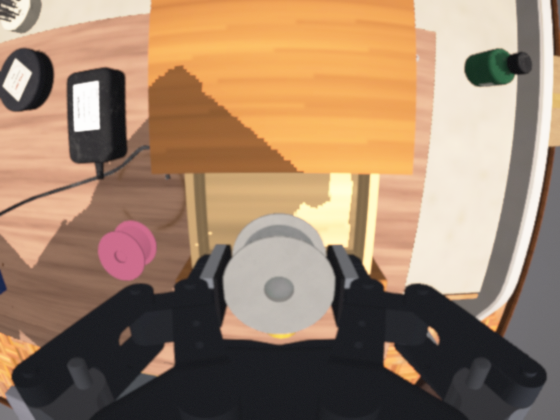

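View pics/t3.png

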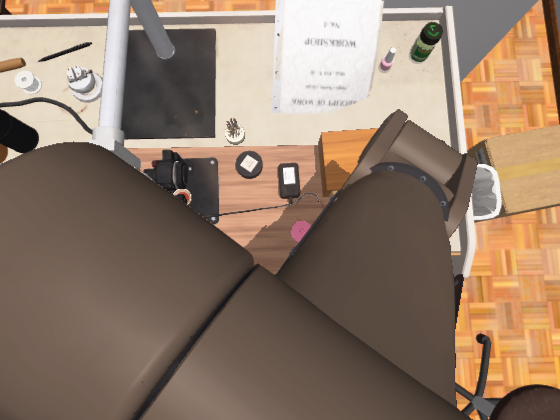

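The wrist view shows the spool at (279,280), centred between the drawer walls (195 and 370) and ahead of the roof edge at row 172. Lowering it.

```bash
python3 -m inch '[[[40,0.001,0.001,0.01,0],[40,0.001,0.001,0.025,0],[40,0.001,0.001,0.04,0],[40,0.001,0.001,0.055,0],[40,0.001,0.001,0.068,0],[40,0.001,0.001,0.076,0],[40,0.001,0.001,0.083,0],[40,0.001,0.001,0.087,0],[40,0.001,0.001,0.090,0],[40,0.001,0.001,0.092,0],[40,0.001,0.001,0.093,0],[40,0.001,0.001,0.093,0]]]'
python3 - <<'E'
from h import *
plan(chest(.522,-.353,.051),YAW)
E
```

```text
time_s: 5.55
ee_pos: [0.5417, -0.3242, 0.0556]
tool_rot: [0.0, 1.0, 0.028, 0.0]
contact_force: [0.2, -0.2, -0.6]
opening: 0.045
t 5.55 pos [ 0.5417 -0.3242  0.0556] head 0.0568 open 0.045 F [ 0.2 -0.2 -0.6] q [-0.64  0.74  1.7  -0.    0.7   0.87] -> shift [-0.0007 -0.001   0.0046] twist 0.0009 tilt [ 0.  0. -1.]
```

```bash
python3 -m inch '[[[40,0,0,0.002,0],[40,0,0,0.003,0],[40,0,0,0.004,0],[40,0,0,0.004,0]]]'

```

```text
time_s: 5.88
ee_pos: [0.5415, -0.3242, 0.0513]
tool_rot: [0.0, 1.0, 0.028, -0.0]
contact_force: [0.5, 0.7, -1.0]
opening: 0.0447
```

```bash
python3 -m inch '[[[40,0,0,0.001,0],[40,0,0,0.001,0]]]'
python3 -m inch '[[[40,0,0,0.001,0],[40,0,0,0.001,0]]]'
```

```text
time_s: 6.05
ee_pos: [0.5418, -0.3242, 0.0509]
tool_rot: [0.0, 1.0, 0.028, 0.0]
contact_force: [-1.2, 1.6, 2.8]
opening: 0.0447
time_s: 6.22
ee_pos: [0.5422, -0.3242, 0.0509]
tool_rot: [0.0, 1.0, 0.028, 0.001]
contact_force: [-0.5, 3.3, 13.1]
opening: 0.0446
```

The spool is on the floor (13 N). I'll ease off, open a little and lift.

```bash
python3 -m inch '[[[48,0,0,-0.001,0],[54,0,0,-0.001,0],[60,0,0,-0.001,0],[66,0,0,-0.001,0],[68,0,0,-0.001,0],[68,0,0,-0.001,0],[68,0,0,-0.001,0]]]'
python3 -m inch '[[[68,0,0,-0.01,0],[68,0,0,-0.03,0],[68,0,0,-0.06,0],[68,0,0,-0.09,0],[68,0,0,-0.12,0],[68,0,0,-0.12,0],[68,0,0,-0.12,0]]]'
python3 - <<'E'
from h import *
from plant import ctrl
o=ctrl.get_obs();c=ctrl.read_camera("wrist");cv2.imwrite("pics/w4.png",c["pixels"])
np.savez("w4.npz",**c,ee=o["ee_pos"],q=o["tool_rot"])
plan(chest(.36,-.35,.17),YAW)
E
```

```text
time_s: 6.8
ee_pos: [0.5415, -0.3242, 0.0502]
tool_rot: [-0.0, 1.0, 0.028, -0.0]
contact_force: [0.3, 0.8, -0.4]
opening: 0.058
time_s: 7.38
ee_pos: [0.542, -0.3244, 0.1727]
tool_rot: [0.001, 1.0, 0.028, 0.002]
contact_force: [-0.1, 0.5, -0.4]
opening: 0.058
t 7.4333 pos [ 0.5415 -0.3241  0.1711] head 0.0568 open 0.0583 F [-0.2  0.5 -0.3] q [-0.64  0.59  1.63 -0.    0.92  0.87] -> shift [-0.1625 -0.004   0.001 ] twist 0.001 tilt [ 0.001  0.001 -1.   ]
```

View pics/w4.png

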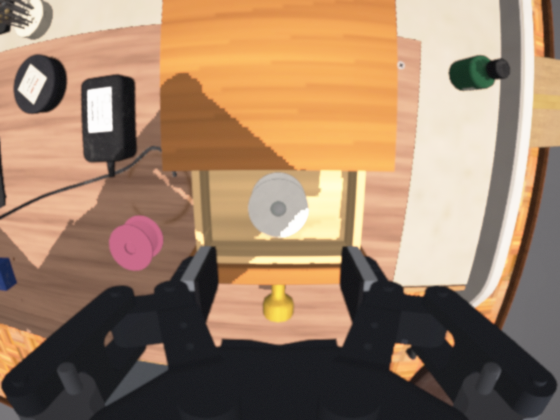

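The wrist view shows the spool upright in the drawer at (278,205), free of the fingers, with the knob at (279,307). Next: shut the fingers, go behind the knob, go down.

```bash
python3 -m inch '[[[60,-0.02,0,0,0],[40,-0.045,-0.001,0,0],[20,-0.07,-0.002,0,0],[0,-0.095,-0.003,0,0],[0,-0.12,-0.003,0,0],[0,-0.14,-0.003,0,0],[0,-0.155,-0.003,0,0],[0,-0.1625,-0.003,0,0],[0,-0.1625,-0.003,0,0],[0,-0.1625,-0.003,0,0]]]'
python3 - <<'E'
from h import *
from plant import ctrl
c=dict(np.load("w4.npz"))
w=fish(c,278,209,.054,c["ee"],c["q"]);k=fish(c,279,309,.043,c["ee"],c["q"])
for n,p in (('spool',w),('knob',k)): print(n,p.round(4),'a',round(p[0]*np.cos(YAW)+p[1]*np.sin(YAW),4),'b',round(-p[0]*np.sin(YAW)+p[1]*np.cos(YAW),4))
plan(chest(.37,-.35,.045),YAW)
c=ctrl.read_camera("wrist");cv2.imwrite("pics/w5.png",c["pixels"])
E
```

```text
time_s: 8.27
ee_pos: [0.3794, -0.3305, 0.17]
tool_rot: [-0.0, 1.0, 0.028, -0.0]
contact_force: [-0.0, -0.3, 0.1]
opening: 0.0003
spool [ 0.5415 -0.3234  0.054 ] a 0.5226 b -0.3532
knob [ 0.4454 -0.3297  0.043 ] a 0.4263 b -0.354
t 8.2667 pos [ 0.3794 -0.3305  0.17  ] head 0.0563 open 0.0003 F [-0.  -0.3  0.1] q [-0.85  0.44  1.95  0.    0.76  0.67] -> shift [ 0.0097 -0.0011  0.125 ] twist 0.0004 tilt [-0. -0. -1.]
```

View pics/w5.png

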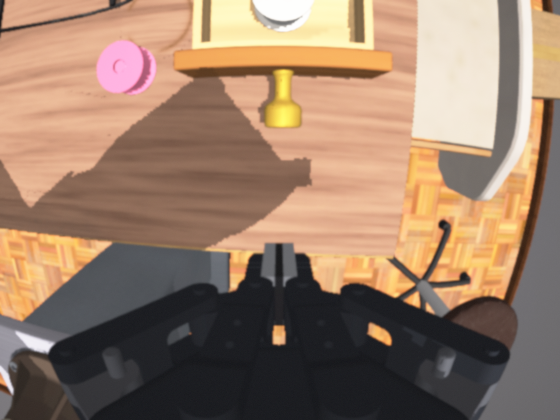

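The knob's end is at (283,122), straight ahead of the shut fingers at (279,262). Going down behind it.

```bash
python3 -m inch '[[[0,0.005,0.002,0.03,0],[0,0.008,0.002,0.06,0],[0,0.008,0.002,0.09,0],[0,0.008,0.002,0.11,0],[0,0.008,0.002,0.12,0],[0,0.008,0.002,0.125,0],[0,0.008,0.002,0.125,0],[0,0.008,0.002,0.125,0]]]'
python3 - <<'E'
from h import *
plan(chest(.408,-.353,.045),YAW)
E
```

```text
time_s: 8.98
ee_pos: [0.3878, -0.3321, 0.046]
tool_rot: [0.0, 1.0, 0.029, 0.0]
contact_force: [-0.4, -0.7, 1.2]
opening: -0.0002
t 8.9833 pos [ 0.3878 -0.3321  0.046 ] head 0.0571 open -0.0002 F [-0.4 -0.7  1.2] q [-0.84  0.66  2.01 -0.    0.47  0.68] -> shift [ 0.0394 -0.0002  0.001 ] twist 0.0012 tilt [ 0.001  0.001 -1.   ]
```

```bash
python3 -m inch '[[[0,0.01,0,0.001,0],[0,0.02,0,0.001,0],[0,0.027,0,0.001,0],[0,0.031,0,0.001,0],[0,0.034,0,0.001,0],[0,0.037,0,0.001,0],[0,0.040,0,0.001,0],[0,0.043,0,0.001,0],[0,0.046,0,0.001,0],[0,0.049,0,0.001,0],[0,0.053,0,0.001,0],[0,0.057,0,0.001,0]]]'
python3 - <<'E'
from h import *
plan(chest(.486,-.353,.045),YAW)
from plant import ctrl
c=ctrl.read_camera("wrist");cv2.imwrite("pics/w6.png",c["pixels"])
E
```

```text
time_s: 9.98
ee_pos: [0.4444, -0.3287, 0.0444]
tool_rot: [-0.0, 1.0, 0.028, -0.0]
contact_force: [-1.2, 0.4, 0.2]
opening: -0.0001
t 9.9833 pos [ 0.4444 -0.3287  0.0444] head 0.0566 open -0.0001 F [-1.2  0.4  0.2] q [-0.76  0.69  1.91 -0.    0.54  0.76] -> shift [ 0.0606  0.0001 -0.0007] twist 0.0007 tilt [-0. -0. -1.]
```

View pics/w6.png

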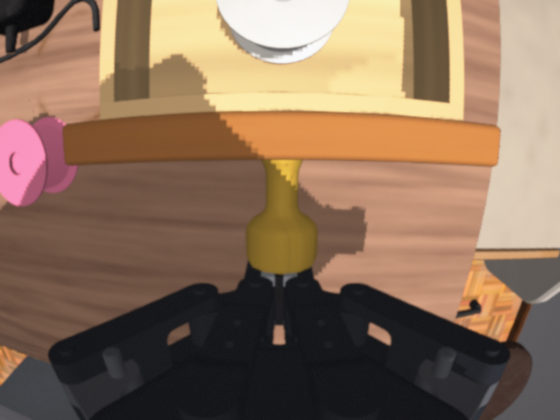

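The fingers are on the knob at (281,265) with about 1 N, and the spool still stands at (283,20). Continuing the push.

```bash
python3 -m inch '[[[0,0.004,0,0,0],[0,0.009,0,0,0],[0,0.014,0,0,0],[0,0.019,0,0,0],[0,0.024,0,0,0],[0,0.029,0,0,0],[0,0.033,0,0,0],[0,0.037,0,0,0],[0,0.041,0,0,0],[0,0.044,0,0,0],[0,0.047,0,0,0],[0,0.049,0,0,0]]]'
python3 - <<'E'
from h import *
plan(chest(.486,-.353,.045),YAW)
E
```

```text
time_s: 11.03
ee_pos: [0.4934, -0.3259, 0.0444]
tool_rot: [0.0, 1.0, 0.028, 0.0]
contact_force: [-1.3, -0.4, 0.6]
opening: 0.0003
t 11.0333 pos [ 0.4934 -0.3259  0.0444] head 0.0568 open 0.0003 F [-1.3 -0.4  0.6] q [-0.7   0.72  1.81 -0.    0.61  0.82] -> shift [ 0.0115  0.0001 -0.0006] twist 0.001 tilt [ 0.  0. -1.]
```

```bash
python3 -m inch '[[[0,0.002,0,0,0],[0,0.004,0,0,0],[0,0.006,0,0,0],[0,0.007,0,0,0],[0,0.008,0,0,0]]]'
python3 -m inch '[[[0,0.001,0,0,0],[0,0.002,0,0,0]]]'
```

```text
time_s: 11.45
ee_pos: [0.5012, -0.3255, 0.0444]
tool_rot: [0.0, 1.0, 0.028, 0.0]
contact_force: [-0.3, -1.5, 0.6]
opening: 0.0001
time_s: 11.62
ee_pos: [0.5031, -0.3254, 0.0444]
tool_rot: [0.0, 1.0, 0.028, 0.0]
contact_force: [-1.4, -0.8, -0.6]
opening: 0.0001
```

```bash
python3 - <<'E'
from h import *
from plant import ctrl
c=ctrl.read_camera("wrist");cv2.imwrite("pics/w7.png",c["pixels"])
E
```

```text
(no output)
```

View pics/w7.png

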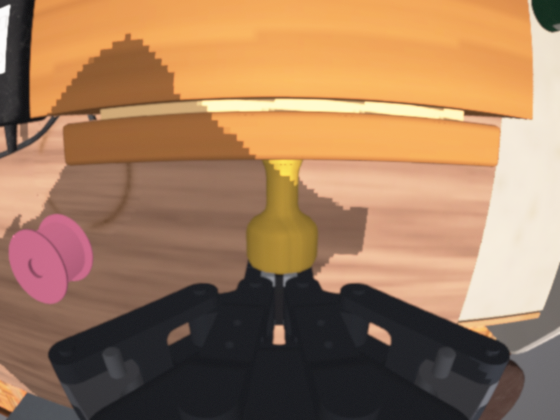

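The wrist view shows a thin gap remaining (row 108) between the panel and the roof edge. Creeping on until the stop.

```bash
for i in 1; do python3 -m inch '[[[0,0.001,0,0,0],[0,0.002,0,0,0],[0,0.003,0,0,0]]]'; done
python3 -m inch '[[[0,0.001,0,0,0],[0,0.002,0,0,0]]]'
```

```text
time_s: 11.92
ee_pos: [0.5061, -0.3251, 0.0444]
tool_rot: [0.0, 1.0, 0.028, -0.0]
contact_force: [-1.4, -0.5, -0.7]
opening: -0.0002
time_s: 12.08
ee_pos: [0.5064, -0.3251, 0.0444]
tool_rot: [-0.001, 1.0, 0.029, -0.002]
contact_force: [-20.8, -6.7, 8.7]
opening: 0.0
```

The stop is reached (force jumped to about 21 N). Backing off, then looking.

```bash
python3 -m inch '[[[0,-0.003,0,0,0],[0,-0.01,0,0,0],[0,-0.03,0,0,0],[0,-0.06,0,0,0],[0,-0.085,0,0,0],[0,-0.085,0,-0.03,0],[0,-0.085,0,-0.07,0],[0,-0.085,0,-0.11,0],[0,-0.085,0,-0.14,0],[0,-0.085,0,-0.14,0],[0,-0.085,0,-0.14,0]]]'
python3 - <<'E'
from h import *
from plant import ctrl
plan([.25,-.57,.25],.4)
c=ctrl.read_camera("wrist");cv2.imwrite("pics/w8.png",c["pixels"])
c=ctrl.read_camera("top");cv2.imwrite("pics/t8.png",c["pixels"]);np.savez("t8.npz",**c)
E
```

```text
time_s: 13.0
ee_pos: [0.4234, -0.3301, 0.1859]
tool_rot: [0.001, 1.0, 0.028, 0.001]
contact_force: [-0.0, 0.4, -0.3]
opening: 0.0001
t 13.0 pos [ 0.4234 -0.3301  0.1859] head 0.0569 open 0.0001 F [-0.   0.4 -0.3] q [-0.79  0.45  1.86  0.    0.83  0.73] -> shift [-0.1866  0.2299 -0.0639] twist -0.3431 tilt [ 0.003  0.003 -1.   ]
```

View pics/w8.png

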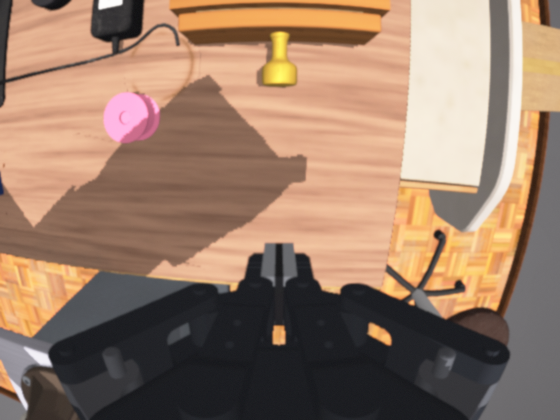

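View pics/t8.png

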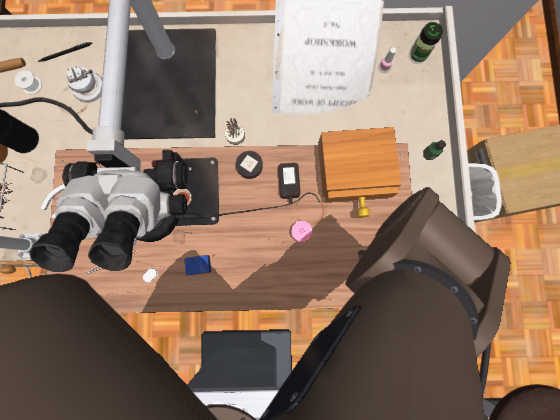

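The wrist and top views show the drawer flush, with the knob at (362,206) in the top view; the tin (249,163), wax (197,264) and pink spool (301,231) have not moved. A numeric check on the knob travel and bystanders, then hand in.

```bash
python3 - <<'E'
from h import *
from plant import ctrl
for f in ("top0.npz","t8.npz"):
    c=dict(np.load(f));P=cloud(c);H=P[...,2]
    X=np.array([np.cos(YAW),np.sin(YAW)]);a=P[...,:2]@X;b=P[...,:2]@[-X[1],X[0]]
    k=(abs(b+.351)<.01)&(H>.035)&(H<.062)&(a<.56)&(a>.40);print(f,'knob end a',np.percentile(a[k],[1,3]).round(4))
    p=(abs(b+.31)<.015)&(H>.061)&(H<.071)&(a<.6)&(a>.40);print('panel front a',np.percentile(a[p],[2,10]).round(4))
    for n,(u0,u1,v0,v1) in dict(tin=(230,268,145,183),wax=(180,215,250,278)).items():
        m=np.zeros(H.shape,bool);m[v0:v1,u0:u1]=1;m&=(H>.02)&(H<.04);print(n,np.round(cv2.minAreaRect(P[m][:,:2].astype(np.float32))[0],4))
o=ctrl.get_obs();print(o["time_s"],o["contact_force"])
ctrl.close_job()
E
```

```text
top0.npz knob end a [0.4192 0.4198]
panel front a [0.4624 0.4634]
tin [ 0.6466 -0.0738]
wax [0.4192 0.0435]
t8.npz knob end a [0.4975 0.4977]
panel front a [0.5405 0.5413]
tin [ 0.6466 -0.0727]
wax [0.4192 0.0435]
13.1 [-0.47657765  0.40335305 -0.85863817]
the job is handed in; nothing more can be done
```

The white solder spool is standing in the drawer and the drawer is shut. I handed the job in at about 13 s; no verdict was reported.

- **Spool:** after I let go, the wrist camera showed it upright on the drawer floor, about 12 mm in front of the floor's centre. It is hidden now the drawer is shut. It was still standing in the last view of it, early in the push, and I pushed slowly.
- **Drawer:** I pushed the knob until it hit the stop, where the force jumped from about 1 N to 21 N. The front panel and knob both moved about 78 mm, which matches fully shut.
- **Bystanders:** the tin measured about 1 mm from its start, within camera noise. The wax showed no shift, and the pink look-alike is in the same place by eye.
- **Robot:** the arm is backed off above the board and touches nothing; the remaining force reading is only noise.

No check failed. The only disagreement was about 1 mm between the top and wrist cameras on where the spool stood.

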